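# Count the kiln selector to its fourth click and lock it

## Robot

A 6-joint arm with a two-finger parallel gripper is mounted at the origin on the work surface. World frame = base frame: x ahead of the robot, y to its left, z up, the work surface at z = 0. Lengths are in m, angles in rad, forces in N, time in s.
With the tool pointing down it reaches from about 0.35 to 0.775 m from the base axis. Payload 5.5 kg.
Tool frame: the origin (TCP) lies at the very end of the fingers, on their centre line; the grasp point (between the pads) lies 19 mm behind it; z points along the fingers, y is the line along which they close (so a half turn about z gives the same grasp; the last joint's range is limited). The gripper opens to 85 mm and grips with 20 to 120 N. Pads are 22 mm wide; open, the fingers measure 114 mm over their backs; the gripper's body (76 mm by 85 mm) begins 54 mm behind the grasp point. The pads swing forward as they close: fully open they stand 13 mm farther back than shut.
Start: joints at [-1.461, 0.313, 0.046, 1.304, 0, 1.431], TCP at [0.142, -0.557, 0.231] pointing down, gripper open.
Joint ranges: [-2.76, 2.76], [-0.86, 1.69], [-1.03, 1.26], [-2.2, 2.34], [-1.47, 1.5], [-3.14, 3.14]. Speed limits (rad/s): [2.57, 2.57, 3.14, 3.14, 3.14, 3.14].

## Interface

Orientations are given as a unit quaternion [w, x, y, z].
In Python, from workcell import env gives the robot as it stands. The module is installed in compiled form; this text tells all that it offers.
- The arm moves only by the tool jog_arm, never from a script. Its argument "rows" is a list of rows, each a list of 6 numbers: the shift along the world's x, y, z in units of 40 mm (1.0 is 40 mm), then the turn, a rotation vector about the world's x, y, z in units of 6 degrees (1.0 is 6 degrees). In form: [[x, y, z, wx, wy, wz], ...]. A call has 1 to 12 rows; each row is the pose to reach, as a shift and turn from the pose commanded when the call began; what a row does not reach only later rows make up. A row lasts 1/12 s, in which the tool goes at most 41.7 mm and 7.16 degrees, less where a joint would pass 70% of its speed; a pose out of reach is approached as far as the arm can. A call with a gripper value outside its range is refused whole. "jaw" is the gripper command: -1 is fully open, 1 is shut, values between are in proportion, set as the call begins (left out, the last holds). The fingers move at their own pace and stop on an object; "force" is the grip in N (left out, the last holds). Time passes only in rows, so rows that repeat a pose let the fingers close. It gives the time, the measured TCP pose, the force, the opening and the grip force at its end, in the units of the state.
- env.get_state(): the state, without advancing time (a new reading comes with each control period).
- env.read_camera(name): name is "scene" or "top" or "wrist"; returns a dict with "pixels" (420x560x3 uint8, red, green, blue), "mtx" (3x3 intrinsics, pixels), "cam_to_world" (4x4, takes a point from camera to world coordinates). Camera axes: x right, y up, looking along -z (the intrinsics and any distortion apply to the point x, -y, -z); pixel columns grow to the right and rows downward; lengths in m; the calibration is good to about 2 mm. A picture is of the moment at which its call begins. There is no depth.
- env.hand_in(): hands the job in; it is judged then, once.
The state is a dict: "clock": time; "joint_pos": joint angles; "qvel": joint speeds; "tau": joint torques, N m; "tcp_pos": TCP position; "orientation": TCP orientation; "wrist_force": force on the tool from outside, world axes, zero at the start; "ft_torque": the same for the moment, N m; "finger_gap": finger opening in m; "grip_force": force on a finger pad.
Only numpy, scipy, OpenCV 4.12 (cv2) and the standard library are available. Lean on these libraries where they do the work, as an engineer would, in place of code of your own. Each camera call takes 0.05 s, during which the arm holds its last target. There are 200 camera calls.

## Task

The pointer on the kiln controller's black selector knob was refitted at a random angle, so it tells nothing: find the counterclockwise stop by feel without wrenching it, set the selector to the fourth click clockwise from that stop, and then gently push the red lock pin fully home so that it stays in. Leave the crucible, the bottle bottom and the graphite molds where they are.

Things in the scene. Friction and masses are not known exactly. Their poses are not given: they have to be found in the camera images.
- controller: Teal enamelled kiln controller, a flat-topped case fixed to the bench, 200 mm (its x) by 270 mm (its y) by 90 mm high. Origin at the centre of its underside, z up. Selector axis at y = -60 mm, lock pin axis at y = +60 mm in its frame (both x = 0).
- selector_grip (a point): Centre of the black selector knob's bar grip, on its vertical turning axis, 123 mm above the bench. Bar 46 mm long (this point's x), 14 mm wide (y), 36 mm high, top 18 mm above this point, on a 62 mm round skirt whose top is 18 mm below it. The knob's angle has no fixed relation to the case or to its clicks. Stop and first rest coincide (click 0); at the start it stands near click 1, 2 or 3.
- lock_pin (a joint): Travel of the red lock pin, straight down: 0 = raised (start), 0.012 m = fully home. About 5 N of friction, no spring: it stays where it is left. Goes fully home only with the selector at rest at the fourth click; at another click it sticks about 5 mm in and locks the selector there; between clicks it is blocked. More than 30 N on it damages it.
- pin_top (a point): Centre of the flat top of the red lock pin's button, 24 mm diameter, 16 mm above the case top (106 mm above the bench) while raised, 4 mm above it when home. z up.
- crucible: Bystander: mustard ceramic crucible, 74 mm diameter at the rim, 65 mm high, loose; origin at the centre of its underside.
- bottle_bottom: Bystander: smoky glass bottle bottom, 74 mm diameter, 35 mm high, loose; origin at the centre of its underside.
- mold_a: Bystander: graphite mold, 60 by 90 by 22 mm, two cavities, loose; origin at the centre of its underside.
- mold_b: Bystander: the other graphite mold, the same size; origin at the centre of its underside.
- selector: The black selector knob itself; origin on its axis 94 mm above the bench, x along the bar (white line at +x). Uneven sprung clicks, 16 to 27 degrees from rest to rest: about 0.2 N m to climb, then it pulls itself forward into the next rest; let go, it settles in the nearest. Hard stop counterclockwise (seen from above) at click 0; six clicks clockwise. Over 150 N on it (grip and twist together) breaks it.

How it is judged:
At the end, for the whole second after the job is handed in: The red lock pin is at least 10.5 mm of its 12 mm in and stays there untouched, which is possible only with the selector at the fourth click (value of joint lock_pin above 0.0105 m and contact force between the fingers and lock_pin below 0.1 N).
It fails at once if the lock pin is pressed with more than 30 N (contact force between lock_pin and anything else above 30 N).
It fails at once if the crucible, the bottle bottom or a mold is moved more than 15 mm (distance of any of crucible, bottle_bottom, mold_a, mold_b from where it was at the start of the episode above 0.015 m).
It fails at once if the selector is wrenched, for example against its stop, with more than 150 N of finger contact force (contact force between the fingers and selector above 150 N).
It also fails if it takes over 72 s, if anything falls off the work surface, if the arm or the gripper's body presses on something with over 40 N, if the wrist force passes 120 N, or if a joint passes its speed limit or range.

## Working session

There is one attempt and no reset: what is moved stays moved. The work goes in short steps, Python scripts to look and compute and a tool call to move; the robot and the scene stay as the last step left them, time stands still between calls to the robot, and variables do not carry over. Pictures are saved under pics/ and viewed, at most 10 in all, crops included, and the job is handed in when it is done.

Besides the shell and the picture viewer there is one more tool, called after "Call:" as name(argument=value, ...) on one line, values as JSON. jog_arm: Moves the arm, as the interface text tells. Its arguments: {"type":"object","properties":{"rows":{"type":"array","items":{"type":"array","items":{"type":"number"}}},"jaw":{"type":"number"},"force":{"type":"number"}},"required":["rows"]}

```bash
mkdir -p pics; cat > h.py <<'E'
import numpy as np, cv2
from workcell import env
def ray(c,u,v,z):
    d=np.linalg.inv(c["mtx"])@[u,v,1.]; T=np.array(c["cam_to_world"])
    d=T[:3,:3]@[d[0],-d[1],-d[2]]; o=T[:3,3]; return o+d*(z-o[2])/d[2]
E
python3 - <<'E'
from h import *
ims=[]
for n in("top","scene"):
    c=env.read_camera(n); np.savez(n+".npz",**c); cv2.imwrite(f"pics/{n}.png",c["pixels"][:,:,::-1])
    print(n,np.round(c["cam_to_world"],2).tolist())
print(env.get_state())
E
```

```text
top [[0.02, 0.99, -0.12, 0.43], [-1.0, 0.02, 0.01, 0.05], [0.01, 0.12, 0.99, 1.33], [0.0, 0.0, 0.0, 1.0]]
scene [[0.09, -0.79, 0.6, 1.05], [1.0, 0.07, -0.06, -0.01], [0.01, 0.61, 0.8, 0.73], [0.0, 0.0, 0.0, 1.0]]
{'clock': 0.1, 'joint_pos': array([-1.46055162e+00,  3.13931145e-01,  4.50664918e-02,  1.30356095e+00,
        2.50412703e-07,  1.43116826e+00]), 'qvel': array([ 0.0013485 , -0.00310783,  0.00285882,  0.00232399, -0.00031881,
        0.00058282]), 'tau': array([ 7.74254186e-04, -4.81726599e+01,  2.99243134e+01,  1.27136262e-02,
       -1.43117654e-04, -7.45216710e-06]), 'tcp_pos': array([ 0.14211141, -0.55669659,  0.23048402]), 'orientation': array([-8.14547655e-04,  9.92205267e-01,  1.24611576e-01,  1.20931548e-05]), 'wrist_force': array([0.16809416, 0.05047536, 1.42749187]), 'ft_torque': array([-0.02461388,  0.03034442,  0.02807729]), 'grip_force': 0.0, 'finger_gap': 0.08545831793556785}
```

View pics/top.png

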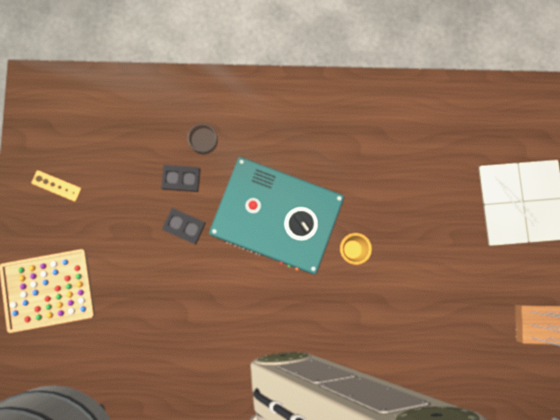

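View pics/scene.png

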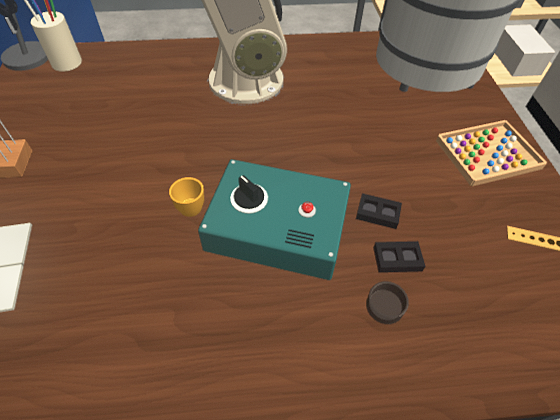

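Top view: the selector is at about (301,223) with its white line pointing lower right, the red pin at (253,205), and the crucible right next to the case at (356,249). The molds and bottle lie to the left. Now I'll measure these.

```bash
python3 - <<'E'
from h import *
for n in("top","scene"):
    c=np.load(n+".npz"); p=c["pixels"]; hsv=cv2.cvtColor(p,cv2.COLOR_RGB2HSV)
    box=np.zeros(p.shape[:2],np.uint8)
    if n=="top": box[150:280,205:350]=1
    else: box[155:280,195:355]=1
    red=cv2.inRange(hsv,(0,150,120),(6,255,255))|cv2.inRange(hsv,(172,150,120),(180,255,255))
    m=cv2.moments(red*box); u,v=m["m10"]/m["m00"],m["m01"]/m["m00"]; print(n,"red",u,v,m["m00"]/255,ray(c,u,v,.106))
    w=cv2.inRange(hsv,(0,0,190),(180,60,255))*box
    cs,_=cv2.findContours(w,cv2.RETR_EXTERNAL,cv2.CHAIN_APPROX_NONE); k=max(cs,key=cv2.contourArea)
    e=cv2.fitEllipse(k); print("ring",e,ray(c,*e[0],.092))
    t=cv2.inRange(hsv,(75,60,40),(105,255,255))*box; cs,_=cv2.findContours(t,cv2.RETR_EXTERNAL,2); k=max(cs,key=cv2.contourArea)
    if n=="top":
        r=cv2.minAreaRect(k); b=cv2.boxPoints(r); print("case",r,[ray(c,*q,.09).round(3) for q in b])
        o=cv2.inRange(hsv,(15,150,100),(32,255,255)); o[:,:320]=0;o[:200]=0;o[280:]=0;o[:,400:]=0
        k=max(cv2.findContours(o,0,2)[0],key=cv2.contourArea); print("cruc",ray(c,*cv2.minEnclosingCircle(k)[0],.065))
    s=p[195:250,272:330] if n=="top" else p[165:220,222:280]
    cv2.imwrite(f"pics/k_{n}.png",cv2.resize(s[:,:,::-1],None,fx=7,fy=7,interpolation=cv2.INTER_CUBIC))
a=cv2.imread("pics/k_top.png");b=cv2.imread("pics/k_scene.png");cv2.imwrite("pics/k.png",np.hstack([a[:385,:400],b[:385,:400]]))
E
```

```text
top red 254.2826086956522 208.69565217391303 46.0 [0.56000845 0.09772935 0.106     ]
ring ((300.5727844238281, 223.24085998535156), (33.30036926269531, 33.52486801147461), 141.166748046875) [ 0.52940027 -0.01064661  0.092     ]
case ((276.08197021484375, 215.0983428955078), (114.12101745605469, 83.78826141357422), 20.44955062866211) [array([0.499, 0.205, 0.09 ]), array([0.687, 0.142, 0.09 ]), array([ 0.596, -0.113,  0.09 ]), array([ 0.412, -0.045,  0.09 ])]
cruc [ 0.47406309 -0.14303363  0.065     ]
scene red 307.2027027027027 207.2972972972973 74.0 [0.57278597 0.10012235 0.106     ]
ring ((248.64170837402344, 196.88912963867188), (28.455032348632812, 34.8936882019043), 88.69877624511719) [ 0.52586945 -0.01238822  0.092     ]
```

View pics/k.png

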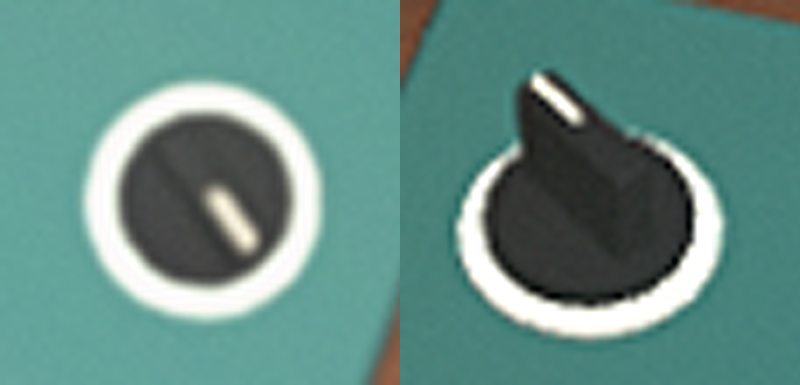

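Knob is at about (0.528,-0.010) and the bar at 38.7° (mod 180). The case geometry puts the pin at about (0.569,0.103). I'll move to hover over the knob with yaw +204° in total, which leaves the last joint enough range.

Call:
jog_arm(rows=[[0.2,0.3,0,0.0,0,0.5],[0.6,0.9,0.1,0,0,1.6],[1.1,1.5,0.2,0,0,2.7],[1.6,2.2,0.3,0,0,3.8],[2.1,2.9,0.4,0,0,5],[2.6,3.6,0.5,0,0,6.1],[3.1,4.3,0.5,0,0,7.3],[3.6,5.0,0.5,0,0,8.4],[4.1,5.7,0.5,0,0,9.5],[4.6,6.4,0.5,0,0,10.7],[5.1,7.1,0.5,0,0,11.8],[5.5,7.8,0.5,0,0,13]], jaw=-1)

```text
clock: 1.1
tcp_pos: [0.363, -0.2436, 0.2511]
orientation: [-0.0, 0.691, 0.723, 0.0]
wrist_force: [0.3, -0.6, -0.4]
finger_gap: 0.0857
grip_force: 0.0
```

Call:
jog_arm(rows=[[0.5,0.7,0,0,0,1.1],[1,1.4,0,0,0,2.2],[1.5,2.1,0,0,0,3.3],[2,2.8,0,0,0,4.4],[2.5,3.5,0,0,0,5.5],[3,4.2,0,0,0,6.6],[3.4,4.8,0,0,0,7.7],[3.7,5.2,0,0,0,8.8],[3.9,5.5,0,0,0,9.9],[4.1,5.7,0,0,0,11],[4.15,5.8,0,0,0,12.1],[4.15,5.85,0,0,0,13.2]])

```text
clock: 2.1
tcp_pos: [0.5285, -0.0102, 0.2506]
orientation: [-0.001, 0.071, 0.997, 0.0]
wrist_force: [0.0, -1.0, 0.4]
finger_gap: 0.0853
grip_force: 0.0
```

Call:
jog_arm(rows=[[0,0,0,0,0,1.1],[0,0,0,0,0,2.2],[0,0,0,0,0,3.3],[0,0,0,0,0,4.4],[0,0,0,0,0,5.5],[0,0,0,0,0,6.6],[0,0,0,0,0,7.5],[0,0,0,0,0,7.9],[0,0,0,0,0,7.9],[0,0,0,0,0,7.9],[0,0,0,0,0,7.9]])

```text
clock: 3.02
tcp_pos: [0.528, -0.0112, 0.2511]
orientation: [-0.0, -0.332, 0.943, 0.0]
wrist_force: [0.6, 0.1, 0.0]
finger_gap: 0.0853
grip_force: 0.0
```

```bash
python3 - <<'E'
from h import *
c=env.read_camera("wrist"); np.savez("w1.npz",**c); cv2.imwrite("pics/w1.png",c["pixels"][:,:,::-1])
s=env.get_state(); print(s); print(np.round(c["cam_to_world"],3))
E
```

```text
{'clock': 3.0667, 'joint_pos': array([-1.73273613e-01,  2.17240336e-01, -3.32885562e-02,  1.32068382e+00,
        7.35036813e-05, -8.50816473e-01]), 'qvel': array([-0.00067854, -0.00196337,  0.00190989, -0.00187292, -0.00036604,
       -0.00706505]), 'tau': array([-7.80827595e-04, -4.26187849e+01,  2.99149632e+01,  6.78391254e-03,
       -6.12914869e-05,  8.00873648e-03]), 'tcp_pos': array([ 0.52805067, -0.01118552,  0.25115569]), 'orientation': array([-1.63481853e-04, -3.32328586e-01,  9.43163648e-01,  1.34043401e-04]), 'wrist_force': array([ 0.18306515,  0.19252534, -1.27537197]), 'ft_torque': array([-0.02991698, -0.01839733,  0.0003405 ]), 'grip_force': 0.0, 'finger_gap': 0.08530176633286632}
[[-0.626 -0.747 -0.222  0.471]
 [ 0.779 -0.601 -0.178 -0.057]
 [-0.001 -0.284  0.959  0.395]
 [ 0.     0.     0.     1.   ]]
```

View pics/w1.png

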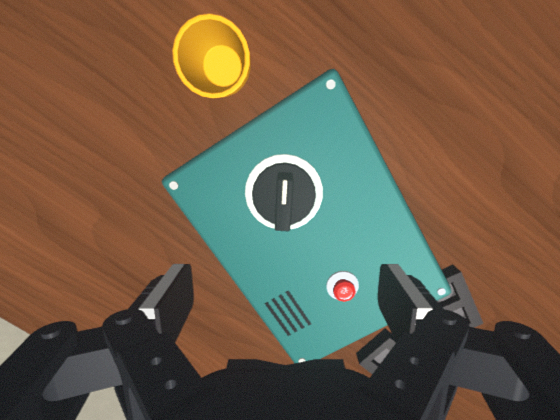

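Wrist view: the knob ring is centred near (284,192), its white line points straight up, and the red pin is near (344,290). I'll refine both from this view.

```bash
python3 - <<'E'
from h import *
c=np.load("w1.npz"); p=c["pixels"]; hsv=cv2.cvtColor(p,cv2.COLOR_RGB2HSV)
w=cv2.inRange(hsv,(0,0,170),(180,70,255)); 
m=w.copy()*0; m[145:240,235:335]=1
k=max(cv2.findContours(w*m,0,1)[0],key=cv2.contourArea); e=cv2.fitEllipse(k); print("ring",e,ray(c,*e[0],.092),[np.linalg.norm(ray(c,k[:,0,0].max(),e[0][1],.092)-ray(c,k[:,0,0].min(),e[0][1],.092))])
m*=0; m[172:212,274:294]=1
ys,xs=np.nonzero(w*m); vx,vy,x,y=cv2.fitLine(np.c_[xs,ys].astype(np.float32),cv2.DIST_L2,0,.01,.01).ravel()
s=-np.sign(vy); A=ray(c,x,y,.141);B=ray(c,x+s*vx*10,y+s*vy*10,.141);print("line",A,np.degrees(np.arctan2(*(B-A)[1::-1])),ys.min(),ys.max())
for v in (ys.min(),ys.max()): print(ray(c,x+(v-y)/vy*vx,v,.141))
red=cv2.inRange(hsv,(0,120,90),(8,255,255))|cv2.inRange(hsv,(170,120,90),(180,255,255));
k=max(cv2.findContours(red[250:330,310:380],0,1)[0],key=cv2.contourArea); (u,v),r=cv2.minEnclosingCircle(k); print("red",u+310,v+250,r,ray(c,u+310,v+250,.104))
E
```

```text
ring ((283.44140625, 192.18653869628906), (71.4747314453125, 72.89348602294922), 89.29828643798828) [ 0.52787879 -0.01397842  0.092     ] [np.float64(0.07586480142682375)]
line [ 0.51801201 -0.02093775  0.141     ] -144.29304267860758 180 203
[ 0.51014751 -0.02659042  0.141     ]
[ 0.52596707 -0.01522001  0.141     ]
red 343.7857131958008 290.2142868041992 10.893367767333984 [0.56792978 0.09865677 0.104     ]
```

Call:
jog_arm(rows=[[0,-0.02,-0.4,0,0,-0.2],[0,-0.05,-1.0,0,0,-0.5],[0,-0.05,-1.7,0,0,-0.5],[0,-0.05,-2.4,0,0,-0.5],[0,-0.05,-3,0,0,-0.5],[0,-0.05,-3.35,0,0,-0.5],[0,-0.05,-3.45,0,0,-0.5],[0,-0.05,-3.45,0,0,-0.5],[0,-0.05,-3.45,0,0,-0.5]])

```text
clock: 3.82
tcp_pos: [0.5286, -0.0133, 0.114]
orientation: [0.0, -0.308, 0.951, -0.0]
wrist_force: [-0.2, -0.1, 1.1]
finger_gap: 0.0855
grip_force: 0.0
```

Call:
jog_arm(rows=[[0,0,0,0,0,0],[0,0,0,0,0,0],[0,0,0,0,0,0],[0,0,0,0,0,0],[0,0,0,0,0,0],[0,0,0,0,0,0],[0,0,0,0,0,0],[0,0,0,0,0,0]], jaw=1, force=30)

```text
clock: 4.48
tcp_pos: [0.5282, -0.0131, 0.1137]
orientation: [0.0, -0.308, 0.951, 0.0]
wrist_force: [-1.4, 1.1, 4.3]
finger_gap: 0.0133
grip_force: 32.9
```

```bash
cat > st.py <<'E'
from h import *
s=env.get_state(); o=s["orientation"]; 
print("t",s["clock"],"tcp",s["tcp_pos"].round(4),"yaw",round(np.degrees(np.arctan2(2*o[1]*o[2],o[1]**2-o[2]**2)),2),"F",s["wrist_force"].round(1),"T",s["ft_torque"].round(3),"gap",round(s["finger_gap"],4),"grip",round(s["grip_force"],1),"j6",round(s["joint_pos"][5],3),"tau6",round(s["tau"][5],3))
E
python3 st.py
```

```text
t 4.4833 tcp [ 0.5282 -0.0131  0.1137] yaw -144.13 F [-1.4  1.1  4.3] T [ 0.164  0.258 -0.065] gap 0.0133 grip 32.9 j6 -0.803 tau6 -0.074
```

Gripped cleanly with low side forces. Next I'll turn counterclockwise in small steps and watch the torque.

Call:
jog_arm(rows=[[0,0,0,0,0,0.3],[0,0,0,0,0,0.6],[0,0,0,0,0,0.6]])

```text
clock: 4.73
tcp_pos: [0.5282, -0.0131, 0.1137]
orientation: [0.0, -0.338, 0.941, 0.0]
wrist_force: [-1.0, 0.8, 5.1]
finger_gap: 0.0131
grip_force: 33.1
```

```bash
python3 st.py
```

```text
t 4.7333 tcp [ 0.5282 -0.0131  0.1137] yaw -140.49 F [-1.   0.8  5.1] T [ 0.218  0.307 -0.148] gap 0.0131 grip 33.1 j6 -0.866 tau6 -0.486
```

Call:
jog_arm(rows=[[0,0,0,0,0,0.3],[0,0,0,0,0,0.6],[0,0,0,0,0,0.6]])

```text
clock: 4.98
tcp_pos: [0.5282, -0.0131, 0.1137]
orientation: [0.0, -0.367, 0.93, 0.0]
wrist_force: [-1.8, 0.8, 4.5]
finger_gap: 0.0137
grip_force: 33.1
```

```bash
python3 st.py
```

```text
t 4.9833 tcp [ 0.5282 -0.0131  0.1137] yaw -136.93 F [-1.8  0.8  4.5] T [ 0.267  0.335 -0.134] gap 0.0137 grip 33.1 j6 -0.929 tau6 -0.429
```

Call:
jog_arm(rows=[[0,0,0,0,0,0.3],[0,0,0,0,0,0.6],[0,0,0,0,0,0.6]])

```text
clock: 5.23
tcp_pos: [0.5282, -0.0131, 0.1137]
orientation: [0.0, -0.396, 0.918, 0.0]
wrist_force: [-1.1, 0.6, 4.8]
finger_gap: 0.0136
grip_force: 33.1
```

```bash
python3 st.py
```

```text
t 5.2333 tcp [ 0.5282 -0.0131  0.1137] yaw -133.33 F [-1.1  0.6  4.8] T [ 0.264  0.3   -0.04 ] gap 0.0136 grip 33.1 j6 -0.991 tau6 -0.311
```

Call:
jog_arm(rows=[[0,0,0,0,0,0.3],[0,0,0,0,0,0.6],[0,0,0,0,0,0.6]])

```text
clock: 5.48
tcp_pos: [0.5282, -0.0131, 0.1137]
orientation: [0.0, -0.425, 0.905, -0.0]
wrist_force: [-2.4, 2.0, 5.9]
finger_gap: 0.0129
grip_force: 33.1
```

```bash
python3 st.py
```

```text
t 5.4833 tcp [ 0.5282 -0.0131  0.1137] yaw -129.72 F [-2.4  2.   5.9] T [0.239 0.396 0.118] gap 0.0129 grip 33.1 j6 -1.055 tau6 -0.207
```

Call:
jog_arm(rows=[[0,0,0,0,0,0.3],[0,0,0,0,0,0.6],[0,0,0,0,0,0.6]])

```text
clock: 5.73
tcp_pos: [0.5282, -0.0131, 0.1137]
orientation: [0.0, -0.453, 0.891, -0.0]
wrist_force: [-2.2, 0.2, 6.0]
finger_gap: 0.0133
grip_force: 33.1
```

```bash
python3 st.py
```

```text
t 5.7333 tcp [ 0.5282 -0.0131  0.1137] yaw -126.1 F [-2.2  0.2  6. ] T [0.188 0.308 0.127] gap 0.0133 grip 33.1 j6 -1.118 tau6 -0.116
```

Call:
jog_arm(rows=[[0,0,0,0,0,0.3],[0,0,0,0,0,0.6],[0,0,0,0,0,0.6]])

```text
clock: 5.98
tcp_pos: [0.5282, -0.0131, 0.1137]
orientation: [0.0, -0.481, 0.877, -0.0]
wrist_force: [-1.2, 0.8, 5.5]
finger_gap: 0.0135
grip_force: 33.1
```

```bash
python3 st.py
```

```text
t 5.9833 tcp [ 0.5282 -0.0131  0.1137] yaw -122.5 F [-1.2  0.8  5.5] T [0.186 0.269 0.239] gap 0.0135 grip 33.1 j6 -1.18 tau6 -0.052
```

Call:
jog_arm(rows=[[0,0,0,0,0,0.2],[0,0,0,0,0,0.4],[0,0,0,0,0,0.4]])

```text
clock: 6.23
tcp_pos: [0.5282, -0.0131, 0.1136]
orientation: [0.0, -0.499, 0.867, -0.0]
wrist_force: [-0.9, 0.8, 5.2]
finger_gap: 0.0135
grip_force: 33.1
```

```bash
python3 st.py
```

```text
t 6.2333 tcp [ 0.5282 -0.0131  0.1136] yaw -120.12 F [-0.9  0.8  5.2] T [0.152 0.292 0.213] gap 0.0135 grip 33.1 j6 -1.222 tau6 0.027
```

Call:
jog_arm(rows=[[0,0,0,0,0,0.2],[0,0,0,0,0,0.4],[0,0,0,0,0,0.4]])

```text
clock: 6.48
tcp_pos: [0.5282, -0.0131, 0.1137]
orientation: [0.0, -0.517, 0.856, -0.0]
wrist_force: [-2.3, 0.0, 5.4]
finger_gap: 0.0138
grip_force: 33.2
```

```bash
python3 st.py
```

```text
t 6.4833 tcp [ 0.5282 -0.0131  0.1137] yaw -117.77 F [-2.3  0.   5.4] T [ 0.251  0.3   -0.138] gap 0.0138 grip 33.2 j6 -1.263 tau6 -0.355
```

Call:
jog_arm(rows=[[0,0,0,0,0,0.2],[0,0,0,0,0,0.3],[0,0,0,0,0,0.3]])

```text
clock: 6.73
tcp_pos: [0.5282, -0.0131, 0.1137]
orientation: [0.0, -0.53, 0.848, -0.0]
wrist_force: [-1.4, 1.9, 4.9]
finger_gap: 0.0139
grip_force: 33.2
```

```bash
python3 st.py
```

```text
t 6.7333 tcp [ 0.5282 -0.0131  0.1137] yaw -116.0 F [-1.4  1.9  4.9] T [ 0.26   0.379 -0.198] gap 0.0139 grip 33.2 j6 -1.294 tau6 -0.288
```

Call:
jog_arm(rows=[[0,0,0,0,0,0.2],[0,0,0,0,0,0.3],[0,0,0,0,0,0.3]])

```text
clock: 6.98
tcp_pos: [0.5282, -0.0131, 0.1137]
orientation: [0.0, -0.543, 0.84, -0.0]
wrist_force: [-1.0, 0.9, 4.9]
finger_gap: 0.0135
grip_force: 33.2
```

```bash
python3 st.py
```

```text
t 6.9833 tcp [ 0.5282 -0.0131  0.1137] yaw -114.2 F [-1.   0.9  4.9] T [ 0.237  0.365 -0.213] gap 0.0135 grip 33.2 j6 -1.325 tau6 -0.286
```

Call:
jog_arm(rows=[[0,0,0,0,0,0.2],[0,0,0,0,0,0.4],[0,0,0,0,0,0.4]])

```text
clock: 7.23
tcp_pos: [0.5283, -0.0131, 0.1137]
orientation: [0.0, -0.561, 0.828, -0.0]
wrist_force: [-1.4, 0.8, 5.2]
finger_gap: 0.0131
grip_force: 33.2
```

```bash
python3 st.py
```

```text
t 7.2333 tcp [ 0.5283 -0.0131  0.1137] yaw -111.77 F [-1.4  0.8  5.2] T [ 0.266  0.321 -0.161] gap 0.0131 grip 33.2 j6 -1.368 tau6 -0.334
```

Call:
jog_arm(rows=[[0,0,0,0,0,0.2],[0,0,0,0,0,0.4],[0,0,0,0,0,0.4]])

```text
clock: 7.48
tcp_pos: [0.5283, -0.0131, 0.1137]
orientation: [0.0, -0.578, 0.816, -0.0]
wrist_force: [-1.6, 1.7, 5.7]
finger_gap: 0.0136
grip_force: 33.2
```

```bash
python3 st.py
```

```text
t 7.4833 tcp [ 0.5283 -0.0131  0.1137] yaw -109.37 F [-1.6  1.7  5.7] T [ 0.29   0.286 -0.09 ] gap 0.0136 grip 33.2 j6 -1.41 tau6 -0.288
```

Call:
jog_arm(rows=[[0,0,0,0,0,0.2],[0,0,0,0,0,0.4],[0,0,0,0,0,0.4]])

```text
clock: 7.73
tcp_pos: [0.5282, -0.0131, 0.1137]
orientation: [0.0, -0.595, 0.804, -0.0]
wrist_force: [-1.8, 1.2, 5.4]
finger_gap: 0.0134
grip_force: 33.1
```

```bash
python3 st.py
```

```text
t 7.7333 tcp [ 0.5282 -0.0131  0.1137] yaw -106.96 F [-1.8  1.2  5.4] T [ 0.226  0.298 -0.095] gap 0.0134 grip 33.1 j6 -1.452 tau6 -0.221
```

Call:
jog_arm(rows=[[0,0,0,0,0,0.3],[0,0,0,0,0,0.6],[0,0,0,0,0,0.6]])

```text
clock: 7.98
tcp_pos: [0.5283, -0.0131, 0.1137]
orientation: [0.0, -0.62, 0.784, -0.0]
wrist_force: [-1.8, 0.1, 4.5]
finger_gap: 0.0136
grip_force: 33.1
```

```bash
python3 st.py
```

```text
t 7.9833 tcp [ 0.5283 -0.0131  0.1137] yaw -103.32 F [-1.8  0.1  4.5] T [0.211 0.261 0.081] gap 0.0136 grip 33.1 j6 -1.515 tau6 -0.21
```

Call:
jog_arm(rows=[[0,0,0,0,0,0.2],[0,0,0,0,0,0.4],[0,0,0,0,0,0.4]])

```text
clock: 8.23
tcp_pos: [0.5283, -0.0131, 0.1137]
orientation: [0.0, -0.637, 0.771, -0.0]
wrist_force: [-0.9, 1.1, 4.9]
finger_gap: 0.0131
grip_force: 33.1
```

```bash
python3 st.py
```

```text
t 8.2333 tcp [ 0.5283 -0.0131  0.1137] yaw -100.94 F [-0.9  1.1  4.9] T [0.215 0.282 0.096] gap 0.0131 grip 33.1 j6 -1.557 tau6 -0.05
```

Call:
jog_arm(rows=[[0,0,0,0,0,0.2],[0,0,0,0,0,0.4],[0,0,0,0,0,0.4]])

```text
clock: 8.48
tcp_pos: [0.5283, -0.0131, 0.1137]
orientation: [0.0, -0.653, 0.758, -0.0]
wrist_force: [-1.9, 0.9, 5.2]
finger_gap: 0.0135
grip_force: 33.1
```

```bash
python3 st.py
```

```text
t 8.4833 tcp [ 0.5283 -0.0131  0.1137] yaw -98.53 F [-1.9  0.9  5.2] T [0.201 0.283 0.203] gap 0.0135 grip 33.1 j6 -1.599 tau6 0.009
```

Call:
jog_arm(rows=[[0,0,0,0,0,0.2],[0,0,0,0,0,0.4],[0,0,0,0,0,0.4]])

```text
clock: 8.73
tcp_pos: [0.5283, -0.0131, 0.1137]
orientation: [0.0, -0.668, 0.744, -0.0]
wrist_force: [-1.1, 1.4, 5.8]
finger_gap: 0.0133
grip_force: 33.1
```

```bash
python3 st.py
```

```text
t 8.7333 tcp [ 0.5283 -0.0131  0.1137] yaw -96.17 F [-1.1  1.4  5.8] T [ 0.233  0.272 -0.181] gap 0.0133 grip 33.1 j6 -1.64 tau6 -0.338
```

Call:
jog_arm(rows=[[0,0,0,0,0,0.2],[0,0,0,0,0,0.3],[0,0,0,0,0,0.3]])

```text
clock: 8.98
tcp_pos: [0.5283, -0.0131, 0.1137]
orientation: [0.0, -0.679, 0.734, -0.0]
wrist_force: [-1.8, 1.3, 5.4]
finger_gap: 0.0135
grip_force: 33.5
```

```bash
python3 st.py
```

```text
t 8.9833 tcp [ 0.5283 -0.0131  0.1137] yaw -94.43 F [-1.8  1.3  5.4] T [ 0.317  0.237 -0.363] gap 0.0135 grip 33.5 j6 -1.671 tau6 -0.483
```

Call:
jog_arm(rows=[[0,0,0,0,0,0.2],[0,0,0,0,0,0.2]])

```text
clock: 9.15
tcp_pos: [0.5283, -0.0131, 0.1137]
orientation: [0.0, -0.687, 0.727, -0.0]
wrist_force: [-2.0, 1.2, 6.0]
finger_gap: 0.0135
grip_force: 38.2
```

```bash
python3 st.py
```

```text
t 9.15 tcp [ 0.5283 -0.0131  0.1137] yaw -93.26 F [-2.   1.2  6. ] T [ 0.339  0.259 -0.794] gap 0.0135 grip 38.2 j6 -1.691 tau6 -0.972
```

The stop shows clearly: torque rose past 0.8 N·m at about -95°. Rests are at about -97 (0), -119.5 (1) and -144.3 (2, where it started). Now I'll go back clockwise to click 2 and then feel my way on.

Call:
jog_arm(rows=[[0,0,0,0,0,-0.5],[0,0,0,0,0,-1.2],[0,0,0,0,0,-2],[0,0,0,0,0,-2.8],[0,0,0,0,0,-3.6],[0,0,0,0,0,-4.4],[0,0,0,0,0,-5.2],[0,0,0,0,0,-6],[0,0,0,0,0,-6.8],[0,0,0,0,0,-7.6],[0,0,0,0,0,-8.1],[0,0,0,0,0,-8.1]])

```text
clock: 10.15
tcp_pos: [0.5282, -0.0131, 0.1137]
orientation: [0.0, -0.326, 0.945, 0.0]
wrist_force: [-1.5, 1.3, 5.6]
finger_gap: 0.0136
grip_force: 33.2
```

```bash
python3 st.py
```

```text
t 10.15 tcp [ 0.5282 -0.0131  0.1137] yaw -141.96 F [-1.5  1.3  5.6] T [ 0.285  0.348 -0.227] gap 0.0136 grip 33.2 j6 -0.841 tau6 0.287
```

Call:
jog_arm(rows=[[0,0,0,0,0,-0.2],[0,0,0,0,0,-0.4],[0,0,0,0,0,-0.4]])

```text
clock: 10.4
tcp_pos: [0.5282, -0.0131, 0.1137]
orientation: [0.0, -0.307, 0.952, 0.0]
wrist_force: [-1.2, 1.3, 5.7]
finger_gap: 0.0133
grip_force: 33.1
```

```bash
python3 st.py
```

```text
t 10.4 tcp [ 0.5282 -0.0131  0.1137] yaw -144.25 F [-1.2  1.3  5.7] T [ 0.272  0.348 -0.055] gap 0.0133 grip 33.1 j6 -0.801 tau6 0.165
```

Call:
jog_arm(rows=[[0,0,0,0,0,-0.2],[0,0,0,0,0,-0.4],[0,0,0,0,0,-0.4]])

```text
clock: 10.65
tcp_pos: [0.5282, -0.0131, 0.1137]
orientation: [0.0, -0.287, 0.958, 0.0]
wrist_force: [-1.4, 1.0, 5.2]
finger_gap: 0.0131
grip_force: 33.1
```

```bash
python3 st.py
```

```text
t 10.65 tcp [ 0.5282 -0.0131  0.1137] yaw -146.63 F [-1.4  1.   5.2] T [0.283 0.318 0.217] gap 0.0131 grip 33.1 j6 -0.759 tau6 0.372
```

Call:
jog_arm(rows=[[0,0,0,0,0,-0.3],[0,0,0,0,0,-0.6],[0,0,0,0,0,-0.6]])

```text
clock: 10.9
tcp_pos: [0.5282, -0.0131, 0.1137]
orientation: [0.0, -0.257, 0.966, 0.0]
wrist_force: [-1.2, 0.6, 5.0]
finger_gap: 0.0135
grip_force: 33.1
```

```bash
python3 st.py
```

```text
t 10.9 tcp [ 0.5282 -0.0131  0.1137] yaw -150.25 F [-1.2  0.6  5. ] T [0.185 0.345 0.139] gap 0.0135 grip 33.1 j6 -0.696 tau6 0.437
```

Call:
jog_arm(rows=[[0,0,0,0,0,-0.3],[0,0,0,0,0,-0.6],[0,0,0,0,0,-0.6]])

```text
clock: 11.15
tcp_pos: [0.5282, -0.0131, 0.1137]
orientation: [0.0, -0.226, 0.974, 0.0]
wrist_force: [-1.8, 1.1, 5.6]
finger_gap: 0.0134
grip_force: 33.1
```

```bash
python3 st.py
```

```text
t 11.15 tcp [ 0.5282 -0.0131  0.1137] yaw -153.87 F [-1.8  1.1  5.6] T [0.255 0.375 0.104] gap 0.0134 grip 33.1 j6 -0.633 tau6 0.345
```

Rest 2 is confirmed at about -145°. I'll continue over the hump toward click 3.

Call:
jog_arm(rows=[[0,0,0,0,0,-0.3],[0,0,0,0,0,-0.6],[0,0,0,0,0,-0.6]])

```text
clock: 11.4
tcp_pos: [0.5282, -0.0131, 0.1137]
orientation: [0.0, -0.195, 0.981, 0.0]
wrist_force: [-1.0, 1.6, 5.4]
finger_gap: 0.0135
grip_force: 33.1
```

```bash
python3 st.py
```

```text
t 11.4 tcp [ 0.5282 -0.0131  0.1137] yaw -157.48 F [-1.   1.6  5.4] T [0.268 0.325 0.003] gap 0.0135 grip 33.1 j6 -0.57 tau6 0.247
```

Call:
jog_arm(rows=[[0,0,0,0,0,-0.2],[0,0,0,0,0,-0.4],[0,0,0,0,0,-0.4]])

```text
clock: 11.65
tcp_pos: [0.5282, -0.0131, 0.1137]
orientation: [0.0, -0.175, 0.985, 0.0]
wrist_force: [-1.7, 1.3, 4.8]
finger_gap: 0.0131
grip_force: 33.2
```

```bash
python3 st.py
```

```text
t 11.65 tcp [ 0.5282 -0.0131  0.1137] yaw -159.87 F [-1.7  1.3  4.8] T [ 0.304  0.341 -0.103] gap 0.0131 grip 33.2 j6 -0.528 tau6 0.072
```

Call:
jog_arm(rows=[[0,0,0,0,0,-0.2],[0,0,0,0,0,-0.4],[0,0,0,0,0,-0.4]])

```text
clock: 11.9
tcp_pos: [0.5282, -0.0131, 0.1137]
orientation: [0.0, -0.154, 0.988, 0.0]
wrist_force: [-2.0, 1.2, 4.5]
finger_gap: 0.013
grip_force: 33.2
```

```bash
python3 st.py
```

```text
t 11.9 tcp [ 0.5282 -0.0131  0.1137] yaw -162.27 F [-2.   1.2  4.5] T [ 0.338  0.39  -0.209] gap 0.013 grip 33.2 j6 -0.486 tau6 0.027
```

Call:
jog_arm(rows=[[0,0,0,0,0,-0.2],[0,0,0,0,0,-0.4],[0,0,0,0,0,-0.4]])

```text
clock: 12.15
tcp_pos: [0.5281, -0.013, 0.1137]
orientation: [0.0, -0.133, 0.991, 0.0]
wrist_force: [-1.9, 1.5, 6.2]
finger_gap: 0.0133
grip_force: 33.2
```

```bash
python3 st.py
```

```text
t 12.15 tcp [ 0.5281 -0.013   0.1137] yaw -164.66 F [-1.9  1.5  6.2] T [ 0.328  0.375 -0.141] gap 0.0133 grip 33.2 j6 -0.445 tau6 0.098
```

Call:
jog_arm(rows=[[0,0,0,0,0,-0.2],[0,0,0,0,0,-0.4],[0,0,0,0,0,-0.4]])

```text
clock: 12.4
tcp_pos: [0.5282, -0.013, 0.1137]
orientation: [0.0, -0.113, 0.994, 0.0]
wrist_force: [-2.0, 0.6, 5.0]
finger_gap: 0.0131
grip_force: 33.2
```

```bash
python3 st.py
```

```text
t 12.4 tcp [ 0.5282 -0.013   0.1137] yaw -167.03 F [-2.   0.6  5. ] T [0.256 0.388 0.172] gap 0.0131 grip 33.2 j6 -0.403 tau6 0.33
```

Call:
jog_arm(rows=[[0,0,0,0,0,-0.2],[0,0,0,0,0,-0.4],[0,0,0,0,0,-0.4]])

```text
clock: 12.65
tcp_pos: [0.5282, -0.013, 0.1137]
orientation: [0.0, -0.092, 0.996, 0.0]
wrist_force: [-1.3, 0.9, 5.1]
finger_gap: 0.0135
grip_force: 33.2
```

```bash
python3 st.py
```

```text
t 12.65 tcp [ 0.5282 -0.013   0.1137] yaw -169.44 F [-1.3  0.9  5.1] T [0.296 0.398 0.076] gap 0.0135 grip 33.2 j6 -0.361 tau6 0.268
```

Rest 3 is at about -166°. Continuing to click 4.

Call:
jog_arm(rows=[[0,0,0,0,0,-0.3],[0,0,0,0,0,-0.6],[0,0,0,0,0,-0.6]])

```text
clock: 12.9
tcp_pos: [0.5282, -0.013, 0.1137]
orientation: [0.0, -0.06, 0.998, 0.0]
wrist_force: [-1.7, 1.5, 5.6]
finger_gap: 0.0133
grip_force: 33.2
```

```bash
python3 st.py
```

```text
t 12.9 tcp [ 0.5282 -0.013   0.1137] yaw -173.08 F [-1.7  1.5  5.6] T [ 0.318  0.368 -0.055] gap 0.0133 grip 33.2 j6 -0.298 tau6 0.259
```

Call:
jog_arm(rows=[[0,0,0,0,0,-0.2],[0,0,0,0,0,-0.4],[0,0,0,0,0,-0.4]])

```text
clock: 13.15
tcp_pos: [0.5282, -0.013, 0.1137]
orientation: [0.0, -0.04, 0.999, 0.0]
wrist_force: [-1.1, 0.6, 5.9]
finger_gap: 0.0132
grip_force: 33.2
```

```bash
python3 st.py
```

```text
t 13.15 tcp [ 0.5282 -0.013   0.1137] yaw -175.46 F [-1.1  0.6  5.9] T [ 0.332  0.375 -0.131] gap 0.0132 grip 33.2 j6 -0.256 tau6 0.102
```

Call:
jog_arm(rows=[[0,0,0,0,0,-0.2],[0,0,0,0,0,-0.4],[0,0,0,0,0,-0.4]])

```text
clock: 13.4
tcp_pos: [0.5281, -0.013, 0.1137]
orientation: [0.0, -0.019, 1.0, 0.0]
wrist_force: [-1.3, 1.6, 5.4]
finger_gap: 0.0136
grip_force: 33.2
```

```bash
python3 st.py
```

```text
t 13.4 tcp [ 0.5281 -0.013   0.1137] yaw -177.87 F [-1.3  1.6  5.4] T [ 0.339  0.405 -0.189] gap 0.0136 grip 33.2 j6 -0.214 tau6 0.038
```

Call:
jog_arm(rows=[[0,0,0,0,0,-0.2],[0,0,0,0,0,-0.4],[0,0,0,0,0,-0.4]])

```text
clock: 13.65
tcp_pos: [0.5282, -0.013, 0.1137]
orientation: [0.0, 0.002, 1.0, 0.0]
wrist_force: [-2.2, 1.7, 5.9]
finger_gap: 0.0134
grip_force: 33.2
```

```bash
python3 st.py
```

```text
t 13.65 tcp [ 0.5282 -0.013   0.1137] yaw 179.73 F [-2.2  1.7  5.9] T [ 0.291  0.395 -0.209] gap 0.0134 grip 33.2 j6 -0.172 tau6 -0.019
```

Call:
jog_arm(rows=[[0,0,0,0,0,-0.2],[0,0,0,0,0,-0.4],[0,0,0,0,0,-0.4]])

```text
clock: 13.9
tcp_pos: [0.5282, -0.013, 0.1137]
orientation: [0.0, 0.023, 1.0, 0.0]
wrist_force: [-1.6, 1.2, 5.7]
finger_gap: 0.0134
grip_force: 33.2
```

```bash
python3 st.py
```

```text
t 13.9 tcp [ 0.5282 -0.013   0.1137] yaw 177.37 F [-1.6  1.2  5.7] T [0.264 0.372 0.194] gap 0.0134 grip 33.2 j6 -0.131 tau6 0.36
```

Over the hump, with rest 4 at about -181.5°. I'll ease back, release and rise, then shut the jaw on the way to the pin at (0.568,0.100).

Call:
jog_arm(rows=[[0,0,0,0,0,0.1],[0,0,0,0,0,0.2],[0,0,0,0,0,0.2]])

```text
clock: 14.15
tcp_pos: [0.5282, -0.013, 0.1137]
orientation: [0.0, 0.012, 1.0, 0.0]
wrist_force: [-1.8, 1.4, 5.9]
finger_gap: 0.0136
grip_force: 33.2
```

```bash
python3 st.py
```

```text
t 14.15 tcp [ 0.5282 -0.013   0.1137] yaw 178.62 F [-1.8  1.4  5.9] T [ 0.31   0.341 -0.033] gap 0.0136 grip 33.2 j6 -0.153 tau6 -0.132
```

Call:
jog_arm(rows=[[0,0,0,0,0,0],[0,0,0,0,0,0],[0,0,0,0,0,0],[0,0,0,0,0,0],[0,0,0,0,0,0],[0,0,0.3,0,0,0],[0,0,0.8,0,0,0],[0,0,1.4,0,0,0],[0,0,2,0,0,0],[0,0,2.5,0,0,0],[0,0,2.7,0,0,0]], jaw=-1)

```text
clock: 15.07
tcp_pos: [0.5295, -0.0135, 0.2243]
orientation: [0.002, 0.012, 1.0, -0.0]
wrist_force: [0.8, 0.3, 0.3]
finger_gap: 0.0851
grip_force: 0.0
```

Call:
jog_arm(rows=[[0,0,0,0,0,0],[0,0,0,0,0,0]])

```text
clock: 15.23
tcp_pos: [0.5281, -0.0132, 0.2208]
orientation: [0.0, 0.012, 1.0, 0.0]
wrist_force: [0.0, -0.4, -0.4]
finger_gap: 0.0857
grip_force: 0.0
```

```bash
python3 st.py; python3 - <<'E'
from h import *
c=env.read_camera("wrist"); np.savez("w2.npz",**c); cv2.imwrite("pics/w2.png",c["pixels"][:,:,::-1])
E
```

```text
t 15.2333 tcp [ 0.5281 -0.0132  0.2208] yaw 178.67 F [ 0.  -0.4 -0.4] T [0.021 0.018 0.013] gap 0.0857 grip 0.0 j6 -0.154 tau6 0.001
```

View pics/w2.png

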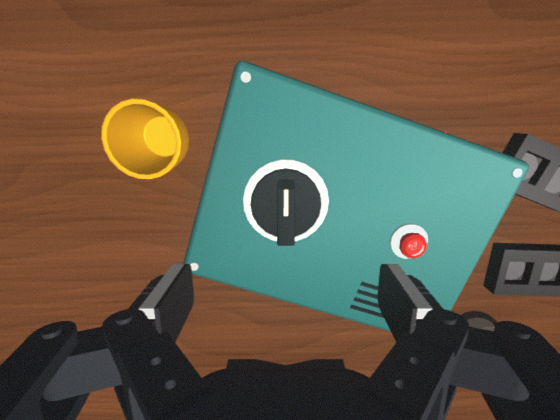

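The knob settled aligned with the tool, its white line straight up at (286,203). The red pin at (413,245) is still raised. I'll move over the pin with the jaw shut.

Call:
jog_arm(rows=[[0.15,0.4,0,0,0,0],[0.4,1.2,0,0,0,0],[0.7,2,0,0,0,0],[0.9,2.6,0,0,0,0],[1,2.83,0,0,0,0],[1,2.83,-0.5,0,0,0],[1,2.83,-1.2,0,0,0],[1,2.83,-1.9,0,0,0],[1,2.83,-2.3,0,0,0],[1,2.83,-2.5,0,0,0],[1,2.83,-2.55,0,0,0],[1,2.83,-2.55,0,0,0]], jaw=1)

```text
clock: 16.28
tcp_pos: [0.5676, 0.0997, 0.1186]
orientation: [-0.001, 0.012, 1.0, -0.0]
wrist_force: [0.4, -0.1, 0.2]
finger_gap: 0.0001
grip_force: 0.0
```

```bash
python3 st.py
```

```text
t 16.2833 tcp [0.5676 0.0997 0.1186] yaw 178.65 F [ 0.4 -0.1  0.2] T [ 0.005 -0.039  0.042] gap 0.0001 grip 0.0 j6 0.058 tau6 -0.002
```

Call:
jog_arm(rows=[[0,0,-0.03,0,0,0],[0,0,-0.06,0,0,0],[0,0,-0.1,0,0,0],[0,0,-0.13,0,0,0],[0,0,-0.16,0,0,0],[0,0,-0.16,0,0,0]])

```text
clock: 16.78
tcp_pos: [0.5681, 0.1, 0.113]
orientation: [0.0, 0.012, 1.0, 0.0]
wrist_force: [-0.4, 0.1, -0.4]
finger_gap: 0.0001
grip_force: 0.0
```

```bash
python3 st.py;  python3 - <<'E'
from h import *
c=env.read_camera("scene"); cv2.imwrite("pics/s2.png",cv2.resize(c["pixels"][130:280,190:390,::-1],None,fx=4,fy=4,interpolation=cv2.INTER_CUBIC))
E
```

```text
t 16.7833 tcp [0.5681 0.1    0.113 ] yaw 178.68 F [-0.4  0.1 -0.4] T [-0.041  0.015  0.005] gap 0.0001 grip 0.0 j6 0.058 tau6 -0.0
```

View pics/s2.png

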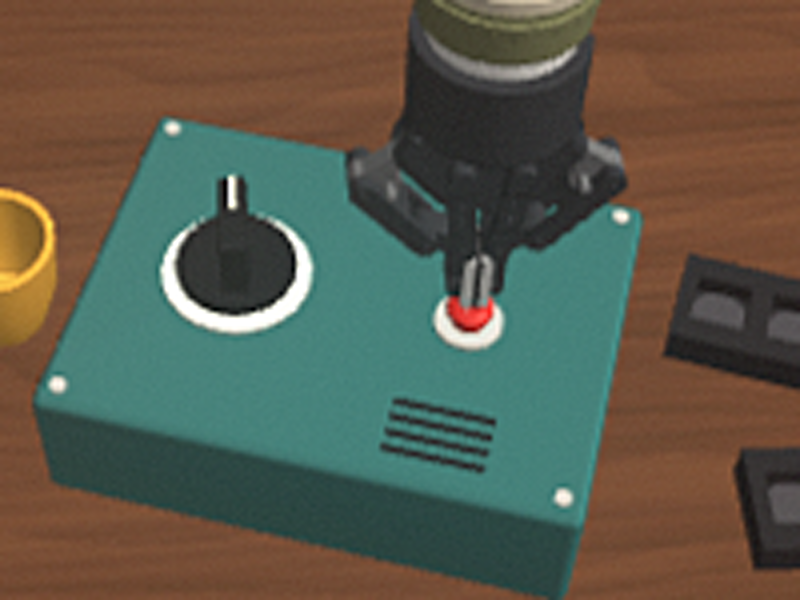

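The closed fingertips (478,285) are directly over the red button (470,312). Now I'll push slowly, checking force.

Call:
jog_arm(rows=[[0,0,-0.04,0,0,0],[0,0,-0.08,0,0,0],[0,0,-0.12,0,0,0],[0,0,-0.16,0,0,0],[0,0,-0.18,0,0,0],[0,0,-0.2,0,0,0]])

```text
clock: 17.33
tcp_pos: [0.5681, 0.1, 0.1053]
orientation: [0.0, 0.012, 1.0, 0.0]
wrist_force: [-1.9, -0.2, 4.2]
finger_gap: -0.0
grip_force: 2.5
```

Call:
jog_arm(rows=[[0,0,-0.02,0,0,0],[0,0,-0.04,0,0,0],[0,0,-0.06,0,0,0]])

```text
clock: 17.58
tcp_pos: [0.5681, 0.1, 0.1031]
orientation: [0.0, 0.012, 1.0, 0.0]
wrist_force: [-1.7, 0.2, 4.6]
finger_gap: -0.0001
grip_force: 2.6
```

Call:
jog_arm(rows=[[0,0,-0.02,0,0,0],[0,0,-0.04,0,0,0],[0,0,-0.06,0,0,0]])

```text
clock: 17.83
tcp_pos: [0.5681, 0.1, 0.1007]
orientation: [0.0, 0.012, 1.0, 0.0]
wrist_force: [-2.7, 0.1, 5.2]
finger_gap: 0.0002
grip_force: 2.6
```

Call:
jog_arm(rows=[[0,0,-0.02,0,0,0],[0,0,-0.04,0,0,0],[0,0,-0.04,0,0,0]])

```text
clock: 18.08
tcp_pos: [0.5681, 0.1, 0.0989]
orientation: [0.0, 0.012, 1.0, 0.0]
wrist_force: [-2.3, 0.0, 4.2]
finger_gap: 0.0001
grip_force: 2.3
```

Call:
jog_arm(rows=[[0,0,-0.02,0,0,0],[0,0,-0.04,0,0,0],[0,0,-0.04,0,0,0]])

```text
clock: 18.33
tcp_pos: [0.5681, 0.1, 0.0972]
orientation: [0.0, 0.012, 1.0, 0.0]
wrist_force: [-1.8, 0.2, 4.6]
finger_gap: -0.0002
grip_force: 2.3
```

It's past 5 mm with no rise in force, so this is the right click. I'll carry on to home.

Call:
jog_arm(rows=[[0,0,-0.02,0,0,0],[0,0,-0.04,0,0,0],[0,0,-0.05,0,0,0],[0,0,-0.05,0,0,0]])

```text
clock: 18.67
tcp_pos: [0.5681, 0.1, 0.095]
orientation: [-0.0, 0.012, 1.0, 0.0]
wrist_force: [-1.2, 0.2, 4.8]
finger_gap: -0.0
grip_force: 2.3
```

Call:
jog_arm(rows=[[0,0,-0.01,0,0,0],[0,0,-0.02,0,0,0],[0,0,-0.02,0,0,0]])

```text
clock: 18.92
tcp_pos: [0.5681, 0.1, 0.0942]
orientation: [0.0, 0.012, 1.0, 0.0]
wrist_force: [-1.6, 0.1, 4.5]
finger_gap: -0.0002
grip_force: 2.3
```

Call:
jog_arm(rows=[[0,0,-0.005,0,0,0],[0,0,-0.01,0,0,0],[0,0,-0.01,0,0,0]])

```text
clock: 19.17
tcp_pos: [0.5681, 0.1, 0.094]
orientation: [0.0, 0.012, 1.0, 0.0]
wrist_force: [-1.8, -0.1, 5.7]
finger_gap: -0.0001
grip_force: 3.0
```

Call:
jog_arm(rows=[[0,0,0.1,0,0,0],[0,0,0.4,0,0,0],[0,0,1,0,0,0],[0,0,1.8,0,0,0],[0,0,2.6,0,0,0],[0,0,3,0,0,0],[0,0,3,0,0,0]])

```text
clock: 19.75
tcp_pos: [0.5708, 0.1001, 0.2182]
orientation: [0.004, 0.012, 1.0, 0.0]
wrist_force: [0.1, 0.7, 1.0]
finger_gap: 0.0003
grip_force: 0.0
```

```bash
python3 st.py;  python3 - <<'E'
from h import *
c=env.read_camera("scene"); cv2.imwrite("pics/s3.png",cv2.resize(c["pixels"][130:280,190:390,::-1],None,fx=4,fy=4,interpolation=cv2.INTER_CUBIC))
E
```

```text
t 19.75 tcp [0.5708 0.1001 0.2182] yaw 178.67 F [0.1 0.7 1. ] T [-0.035 -0.021 -0.021] gap 0.0003 grip 0.0 j6 0.058 tau6 0.0
```

View pics/s3.png

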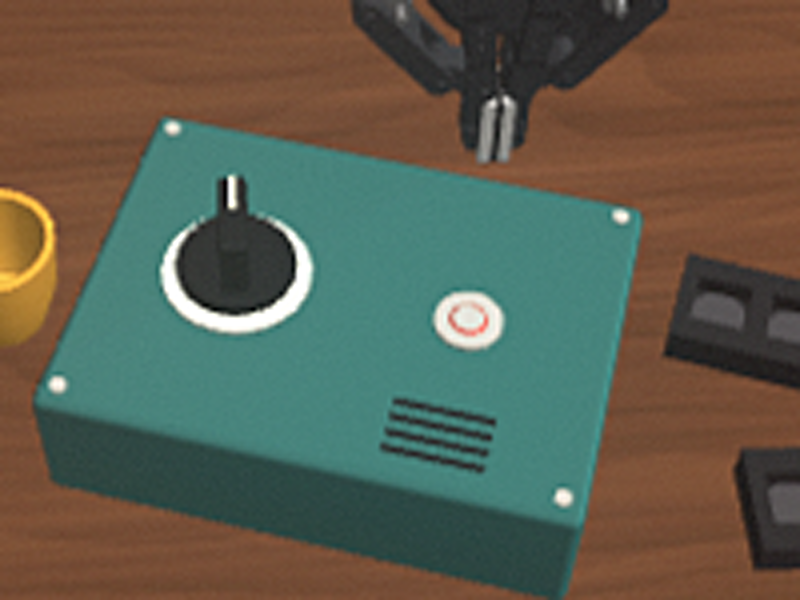

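The button at (468,320) is down at the case face and stays there with the fingers clear. TCP reached 0.094 m, which is the home height.

```bash
python3 -c "
from workcell import env
print(env.hand_in())"
```

```text
the job is handed in; nothing more can be done
None
```

I found the stop by feel, set the selector to the fourth click clockwise from it, pushed the lock pin fully home (12 mm, at about 5 N), and handed the job in; the hand-in returned no verdict.

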